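# Open the board test jig

### The arm

A 6-joint arm with a two-finger parallel gripper is mounted at the origin on a cart in front of the work surface, level with it; the furniture and walls round the work are solid. World frame = base frame: x ahead of the robot, y to its left, z up, the work surface at z = 0. Lengths are in m, angles in rad, forces in N, time in s.
With the tool pointing down it reaches from about 0.275 to 0.725 m from the base axis. Payload 15.9 kg.
Tool frame: the origin (TCP) lies on the mounting face of the last link; the fingertips stand bot.tcp_to_tips ahead of it and the grasp point (between the pads) lies 155 mm ahead of it (bot.tcp_to_tips is the distance from the TCP to the fingertips, in m); z points along the fingers, y is the line along which they close (so a half turn about z gives the same grasp; the last joint's range is limited). The gripper opens to 85 mm and grips with 20 to 120 N. Pads are 22 mm wide; open, the fingers measure 114 mm over their backs; the gripper's body (76 mm by 85 mm) begins 54 mm behind the grasp point. The pads swing forward as they close: fully open they stand 13 mm farther back than shut.
Start: joints at [1.145, 0.213, -0.034, 1.323, 0, 1.571], TCP at [0.207, 0.455, 0.405] pointing down, gripper open.
Joint ranges: [-2.98, 2.98], [-0.74, 1.72], [-1.14, 1.35], [-2.1, 2.04], [-1.57, 1.44], [-3.14, 3.14]. Speed limits (rad/s): [1.89, 1.89, 2.39, 2.57, 3.14, 3.14].

### API

Orientations are given as a unit quaternion [w, x, y, z].
In Python, from station import bot gives the robot as it stands.
- The arm moves only by the tool carry_out, never from a script. Its argument "moves" is a list that holds one entry, the list of rows, each a list of 7 numbers: the closure, from -1 (fully open) to 1 (shut), so that 0 is half open, then the shift along the world's x, y, z in units of 75 cm (1.0 is 75 cm), then the turn, a rotation vector about the world's x, y, z in units of 60 degrees (1.0 is 60 degrees). In form: [[[gripper, tx, ty, tz, wx, wy, wz], ...]]. A call has 1 to 20 rows; each row is the pose to reach, as a shift and turn from the pose commanded when the call began; what a row does not reach only later rows make up. A row lasts 1/10 s, in which the tool goes at most 50 mm and 8.59 degrees, less where a joint would pass 70% of its speed; a pose out of reach is approached as far as the arm can. A call with a number of a shift or a turn outside -1 to 1 is refused whole. A call with a gripper value outside its range is refused whole. The fingers move at their own pace and stop on an object; the grip force is fixed at half the most. Time passes only in rows, so rows that repeat a pose let the fingers close. It gives the time, the measured TCP pose, the force, the opening and the grip force at its end, in the units of the state.
- bot.observe(): the state, without advancing time (a new reading comes with each control period).
- bot.read_camera(name): name is "scene" or "top" or "wrist"; returns the picture (384x512x3 uint8, blue, green, red); there is no depth.
- bot.camera_params(name): a dict with "fovy" (degrees; the focal length in pixels is half the picture's height over the tangent of half this angle, whatever the lens; pixels are square), "cx", "cy" (the principal point, pixels), "cam_to_world" (4x4, takes a point from camera to world coordinates); the wrist camera has in their place "T_tool_cam" (4x4, takes a point from camera to tool coordinates, whose origin is the TCP and whose axes are the flange's). Camera axes: x right, y up, looking along -z (the intrinsics and any distortion apply to the point x, -y, -z); pixel columns grow to the right and rows downward; lengths in m; the calibration is good to about 2 mm. A picture is of the moment at which its call begins: read the wrist's pose just before it. camera_params takes no time and is no camera call.
- bot.sign_off(): hands the job in; it is judged then, once.
Trained networks look in the newest picture that a camera, given by its name, has taken for a name from the list of things; names that differ only in an ending like _2 or _b are one class to them, and where a whole thing is asked for, a point or a joint stands for the part that bears it (a point fixed in the world has none). Each returns a list of dicts, best first, with "score" (0 to 1); they miss things now and then, are a little off and sometimes report something else, mostly with a low value. They report only what shows in the picture. A call takes as long as a camera call.
- bot.find_in(target, camera): "rect" ([left, top, right, bottom] in pixels, round what is visible of it).
- bot.outline_of(target, camera): "pixels" (384x512 bool, what is visible of it) and "rect" ([left, top, right, bottom] in pixels, round what is visible of it).
The state is a dict: "time_s": time; "q": joint angles; "qvel": joint speeds; "effort": joint torques, N m; "position": TCP position; "ee_rot": TCP orientation; "force": force on the tool from outside, world axes, zero at the start; "moment": the same for the moment, N m; "width": finger opening in m; "grip_force": force on a finger pad.
Only numpy, scipy, OpenCV 4.12 (cv2) and the standard library are available. Lean on these libraries where they do the work, as an engineer would, in place of code of your own. Each camera call takes 0.05 s, during which the arm holds its last target. There are 200 camera calls.

### The job

The control board in the test jig has passed its test. Push the latch knob at the jig's left side away from you until the latch is well clear of the hold-down gate, then push the gate's handle up and back until it has gone past its balance point and the gate stays raised by itself against its stop. Push gently with the fingertips or the outside of the fingers and do not take the handle or the knob between them; leave the board lying in its nest and the reel, fan and marker round the jig where they are.

Things in the scene. Friction and masses are not known exactly. Their poses are not given: they have to be found in the camera images.
- test_jig: Board test jig, fixed: grey housing 155 (x) x 176 (y) x 40 mm, black nest plate on it (top 50 mm above the bench). Origin: centre of its underside. Its x points away from its front (handle side, towards the robot give or take yaw), y to its left, z up. Gate hinge line: along y at x +48, z 86 mm; cheeks, gate and counterweight reach 145 mm high. Latch post axis: upright at x -47, y +78.
- gate (a joint): Hold-down gate's angle, rad: 0 closed (level over the board), 1.5 upright at its stop. Clear plate in an aluminium frame, 112 mm long and wide, handle at the front, counterweight rod behind the hinge; 0.4 to 0.63 kg. Let go below about 0.65 it falls shut, above that it goes on to the stop by itself, lightly damped. Raising takes 1 to 2 N at the handle. The closed latch blocks it at 0.03.
- gate_bar (a point): Middle of the gate's handle bar: 15 mm thick, 44 mm long sleeve parallel to the hinge line, on a loop 80 mm wide that rises from the gate's front edge and leans forward. Moves with the gate: closed, it is 130 mm in front of and 88 mm above the hinge line (174 mm above the bench), so it first moves up and back; right above the hinge at 0.98 rad. Free in front, above and 50 mm below.
- latch (a joint): Swing latch's angle about its post, rad: 0 closed (nose over a tab on the gate's left edge), 1.4 at its stop, turning clockwise seen from above. Well clear of the gate from 0.8 on. Starts at 0 to 0.2; stays where left (friction); takes about 0.6 N at the knob.
- latch_knob (a point): Mid-height of the upright black knob on the latch lever: 16 mm diameter, top 12 mm above this point and 121 mm above the bench, 50 mm from the post's axis. Closed, it is at x -64, y +125 mm in the jig's frame, left of the jig; opening moves it back (jig's +x) in an arc about the post, to about x -6, y +107 at 1.3 rad. Free all round, down to the bench outside the housing.
- board: Green control board, 60 x 92 x 22 mm, lying loose in the nest under the gate. Origin: centre of its underside, 50 mm above the bench. Stays there.
- wick_reel: White reel of solder wick, 49 mm across, 10 mm high, lying loose to the left of the jig. Origin: centre of its underside.
- small_fan: Black axial fan, 50 x 50 x 15 mm, lying loose to the left of the jig, farther back. Origin: centre of its underside.
- marker: White marker pen with a black cap, 118 mm long, 12 mm thick, lying loose in front of the jig, along its own y axis. Origin: centre of its underside.

How it is judged:
On the way, in this order (a step that is already met when the one before it is completed fails the run):
1. the latch is swung clear of the gate (value of joint latch above 0.8 rad), for 0.1 s.
2. the gate has been pushed past its balance point (value of joint gate above 0.85 rad), for 0.1 s.
At the end, for the whole second after the job is handed in: The gate stands raised at its stop (over 1.4 rad) and at rest, the latch is open by more than 0.8 rad, the board lies in its nest (within 6 mm of where it was), and reel, fan and marker are within 20 mm of where they were (value of joint gate above 1.4 rad and velocity of joint gate below 0.05 rad/s and value of joint latch above 0.8 rad and distance of board from where it was at the start of the episode below 0.006 m and distance of each of wick_reel, small_fan, marker from where it was at the start of the episode below 0.02 m); the robot touches nothing.
It fails at once if the board is lifted or shoved out of its place in the nest (over 6 mm) (distance of board from where it was at the start of the episode above 0.006 m).
It fails at once if the reel, fan or marker is moved by more than 20 mm (distance of any of wick_reel, small_fan, marker from where it was at the start of the episode above 0.02 m).
It fails at once if the jig, its gate or its latch is struck or forced hard (over 40 N between the fingers and the jig) (contact force between the fingers and test_jig above 40 N).
It fails at once if the handle bar or the latch knob is taken between the fingers instead of pushed (the grasp point comes within 8 mm of the bar's axis or of the knob's axis) ((x of the grasp point in the frame of gate_bar between -0.008 and 0.008 m and y of the grasp point in the frame of gate_bar between -0.03 and 0.03 m and z of the grasp point in the frame of gate_bar between -0.008 and 0.008 m) or (x of the grasp point in the frame of latch_knob between -0.008 and 0.008 m and y of the grasp point in the frame of latch_knob between -0.008 and 0.008 m and z of the grasp point in the frame of latch_knob between -0.016 and 0.016 m)).
It also fails if it takes over 48 s, if anything falls off the work surface, if the arm or the gripper's body presses on something with over 40 N, if the wrist force passes 120 N, or if a joint passes its speed limit or range.

## Working session

There is one attempt and no reset: what is moved stays moved. The work goes in short steps, Python scripts to look and compute and a tool call to move; the robot and the scene stay as the last step left them, time stands still between calls to the robot, and variables do not carry over. Pictures are saved under pics/ and viewed, at most 10 in all, crops included, and the job is handed in when it is done.

Besides the shell and the picture viewer there is one more tool, called as a command line: name --argument value ..., lists and objects as JSON in quotes. carry_out: Moves the arm, as the interface text tells. Shifts and turns lie within -1 to 1; 1 stands for 75 cm of shift or 60 degrees of turn. Its arguments: {"type":"object","properties":{"moves":{"type":"array","items":{"type":"array","items":{"type":"array","items":{"type":"number","minimum":-1,"maximum":1}}}}},"required":["moves"]}

```bash
mkdir -p pics; ls; cat > h.py <<'E'
import numpy as np, cv2
from station import bot
def cam(n):
    p=bot.camera_params(n); f=192/np.tan(np.radians(p['fovy'])/2)
    return f,p['cx'],p['cy'],np.array(p['cam_to_world']),p
def ray(n,u,v):
    f,cx,cy,T,_=cam(n); d=T[:3,:3]@np.array([(u-cx)/f,-(v-cy)/f,-1]); return T[:3,3],d
def at_z(n,u,v,z):
    o,d=ray(n,u,v); return o+d*(z-o[2])/d[2]
def proj(n,P):
    f,cx,cy,T,_=cam(n); c=np.linalg.inv(T)@np.append(P,1); return cx+f*c[0]/-c[2], cy+f*c[1]/c[2]
E
python3 - <<'E'
from h import *
for n in('scene','top'):
    cv2.imwrite(f'pics/{n}0.png',bot.read_camera(n))
    p=bot.camera_params(n);print(n,{k:(np.round(v,3).tolist() if k=='cam_to_world' else v) for k,v in p.items()})
    for t in('test_jig','gate_bar','latch_knob','wick_reel','small_fan','marker','board'):
        print(t,[(np.round(r['rect'],1).tolist(),round(r['score'],2)) for r in bot.find_in(t,n)[:2]])
print(bot.tcp_to_tips,bot.observe())
E
```

```text
pics
scene {'fovy': 52.832166636476686, 'cx': 254.89056504663168, 'cy': 196.04303633899636, 'cam_to_world': [[0.902, 0.187, -0.388, 0.183], [-0.431, 0.385, -0.816, -0.38], [-0.003, 0.903, 0.429, 0.501], [0.0, 0.0, 0.0, 1.0]]}
test_jig [([240.2, 207.9, 351.2, 324.1], 0.9)]
gate_bar [([242.5, 202.4, 348.0, 278.4], 0.82), ([238.9, 206.4, 351.9, 322.4], 0.51)]
latch_knob [([238.9, 212.2, 256.8, 235.8], 0.55)]
wick_reel [([239.0, 236.6, 250.0, 248.1], 0.5), ([238.3, 206.5, 351.9, 324.3], 0.5)]
small_fan [([239.0, 208.7, 351.3, 325.2], 0.67), ([242.0, 201.7, 349.8, 277.2], 0.67)]
marker [([205.2, 285.7, 244.3, 318.4], 0.61)]
board [([272.3, 274.9, 303.4, 280.1], 0.65)]
top {'fovy': 43.40696525445172, 'cx': 253.95197263615592, 'cy': 186.26498291240688, 'cam_to_world': [[-0.022, 0.984, -0.176, 0.341], [-1.0, -0.022, 0.002, 0.275], [-0.002, 0.176, 0.984, 1.124], [0.0, 0.0, 0.0, 1.0]]}
test_jig [([245.5, 142.7, 347.9, 238.1], 0.81)]
gate_bar [([278.9, 145.6, 345.5, 232.0], 0.63)]
latch_knob [([241.3, 204.7, 283.1, 213.8], 0.59)]
wick_reel [([280.2, 145.7, 344.8, 230.3], 0.65), ([212.9, 189.5, 236.7, 212.0], 0.54)]
small_fan [([229.8, 142.5, 254.6, 170.1], 0.65)]
marker [([274.1, 243.0, 328.9, 267.6], 0.85)]
board []
0.1734 {'time_s': 0.8, 'q': array([ 1.14499806e+00,  2.12891042e-01, -3.43826436e-02,  1.32351349e+00,
       -4.14410623e-05,  1.57079503e+00]), 'qvel': array([-0.00082922,  0.00116162,  0.00101247,  0.00020257, -0.00045644,
        0.00068082]), 'effort': array([ 3.63743138e-04, -6.85901856e+01,  4.87316966e+01,  6.51871851e-04,
        2.62425492e-04,  1.73549825e-06]), 'position': array([0.20652364, 0.4553397 , 0.40471721]), 'ee_rot': array([2.12198915e-05, 2.11293826e-01, 9.77422590e-01, 9.59054351e-08]), 'force': array([ 0.53078309, -0.50991269,  0.01074715]), 'moment': array([-0.00420361, -0.02080831, -0.0550401 ]), 'grip_force': 0.0, 'width': 0.08502995215819566}
```

```bash
python3 - <<'E'
import cv2
a=cv2.imread('pics/top0.png')[120:285,190:370];b=cv2.imread('pics/scene0.png')[185:335,190:370]
cv2.imwrite('pics/t1.png',cv2.resize(a,None,fx=3.6,fy=3.6,interpolation=2));cv2.imwrite('pics/s1.png',cv2.resize(b,None,fx=4,fy=4,interpolation=2))
E
```

```text
(no output)
```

View pics/t1.png

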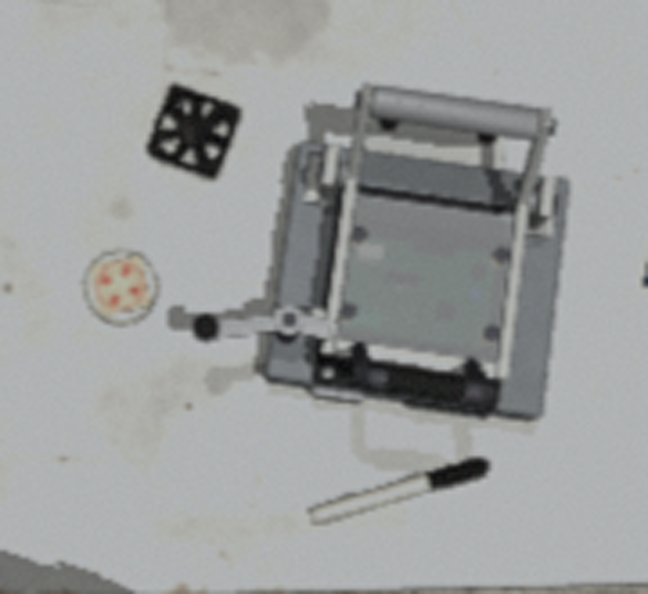

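View pics/s1.png

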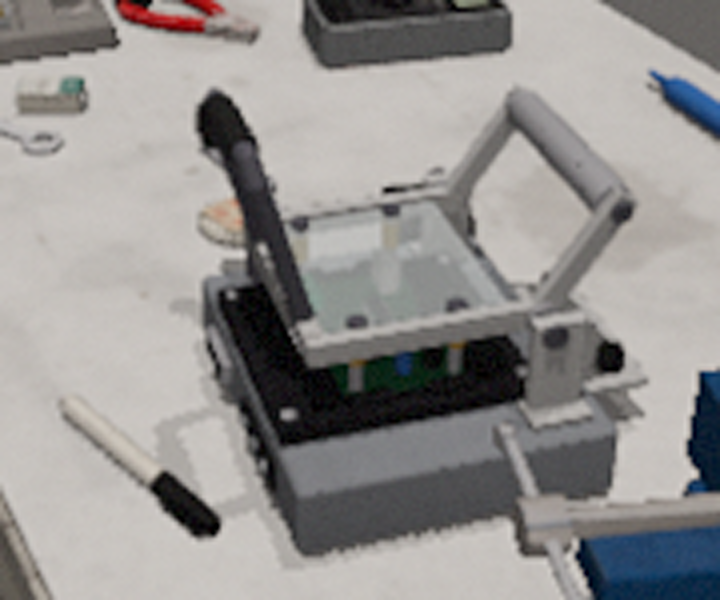

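Top crop: the black handle bar is at about (425,385), the knob at (205,327), the post at (289,320), and the housing's front faces the marker, low in the picture. The light grey bar at the top is the counterweight. The scene crop shows the closed gate and the handle loop at its left.

```bash
cat >> h.py <<'E'
def jig(p,P): # p=(x,y,yaw)
    c,s=np.cos(p[2]),np.sin(p[2]); P=np.asarray(P,float)
    return np.array([p[0]+c*P[0]-s*P[1],p[1]+s*P[0]+c*P[1],P[2]])
E
python3 - <<'E'
from h import *
from scipy.optimize import least_squares
c=lambda u,v:(190+u/3.6,120+v/3.6)
obs=[((297,146),(.0775,.088,.04)),((568,180),(.0775,-.088,.04)),((540,418),(-.0775,-.088,.04)),((262,376),(-.0775,.088,.04)),((289,320),(-.047,.078,.1))]
s=lambda p:np.concatenate([np.array(proj('top',jig(p,P)))-c(*u) for u,P in obs])
r=least_squares(s,[.4,.2,0]);print(r.x,np.round(r.fun,1))
np.save('p.npy',r.x)
k=at_z('top',*c(205,327),.121);print('knob',k,'pred closed',jig(r.x,(-.064,.125,.109)))
po=jig(r.x,(-.047,.078,.1));print('post dist',np.linalg.norm((k-po)[:2]))
a0=np.arctan2(.047,-.017);v=k-po;print('latch',a0-(np.arctan2(v[1],v[0])-r.x[2]))
b=jig(r.x,(-.082,0,.174));print('bar',b,'in crop',(np.array(proj('top',b))-[190,120])*3.6,'scene crop',(np.array(proj('scene',b))-[190,185])*4)
for l in(0,.8,1.1,1.3):
    print(l,jig(r.x,(-.047+.05*np.cos(a0-l),.078+.05*np.sin(a0-l),.109)))
for g in(0,.3,.6,.85,.98,1.2,1.5):
    a=np.arctan2(.088,-.130)-g;R=.157;print(g,np.round(jig(r.x,(.048+R*np.cos(a),0,.086+R*np.sin(a))),3))
print('scene knob',(np.array(proj('scene',k))-[190,185])*4)
for n,b in(('wick_reel',(212.9,189.5,236.7,212.0)),('small_fan',(229.8,142.5,254.6,170.1)),('marker',(274.1,243,328.9,267.6))):
    print(n,at_z('top',(b[0]+b[2])/2,(b[1]+b[3])/2,.01))
E
```

```text
[ 0.50657091  0.1552872  -0.16700136] [-0.3 -1.6  0.4 -0.3  0.5  0.6 -0.1  0.9 -0.5  0.3]
knob [0.46813935 0.28864133 0.121     ] pred closed [0.46423957 0.28918663 0.109     ]
post dist 0.048888296651492566
latch 0.07655657045857245
bar [0.42571172 0.16891775 0.174     ] in crop [423.58585228 387.08592477] scene crop [223.38585474 131.02063996]
0 [0.46423599 0.28920631 0.109     ]
0.8 [0.50223974 0.28071034 0.109     ]
1.1 [0.51296869 0.27030807 0.109     ]
1.3 [0.51819414 0.2618015  0.109     ]
0 [0.426 0.169 0.174]
0.3 [0.457 0.164 0.208]
0.6 [0.497 0.157 0.232]
0.85 [0.534 0.151 0.242]
0.98 [0.555 0.147 0.243]
1.2 [0.588 0.142 0.239]
1.5 [0.631 0.134 0.222]
scene knob [204.73493539 104.79933222]
wick_reel [0.50701462 0.34142352 0.01      ]
small_fan [0.61266674 0.29897309 0.01      ]
marker [0.37710081 0.16739039 0.01      ]
```

carry_out --moves '[[[1, 0.1, -0.066, 0, 0, 0, 0], [1, 0.15, -0.1, 0, 0, 0, 0], [1, 0.2, -0.134, 0, 0, 0, 0], [1, 0.25, -0.168, 0, 0, 0, 0], [1, 0.294, -0.198, 0, 0, 0, 0], [1, 0.294, -0.198, 0, 0, 0, 0], [1, 0.294, -0.198, 0, 0, 0, 0], [1, 0.294, -0.198, 0, 0, 0, 0], [1, 0.294, -0.198, 0, 0, 0, 0], [1, 0.294, -0.198, 0, 0, 0, 0], [1, 0.294, -0.198, -0.03, 0, 0, 0], [1, 0.294, -0.198, -0.07, 0, 0, 0], [1, 0.294, -0.198, -0.11, 0, 0, 0], [1, 0.294, -0.198, -0.15, 0, 0, 0], [1, 0.294, -0.198, -0.173, 0, 0, 0], [1, 0.294, -0.198, -0.173, 0, 0, 0], [1, 0.294, -0.198, -0.173, 0, 0, 0], [1, 0.294, -0.198, -0.173, 0, 0, 0]]]'

```text
time_s: 2.6
position: [0.4272, 0.3074, 0.2763]
ee_rot: [0.001, 0.211, 0.977, 0.001]
force: [0.8, 0.3, 0.8]
width: -0.0
grip_force: 0.0
```

```bash
python3 - <<'E'
from h import *
s=bot.observe();print(s['time_s'],s['position'],s['force'],s['width'])
a=bot.read_camera('scene')[150:300,170:350];b=bot.read_camera('wrist')
cv2.imwrite('pics/a1.png',np.hstack([cv2.resize(a,(460,384),interpolation=2),b[:,80:400]]))
E
```

```text
2.6 [0.42718465 0.30738109 0.27631555] [0.7633892  0.30089359 0.75175708] -4.96498392439909e-05
```

View pics/a1.png

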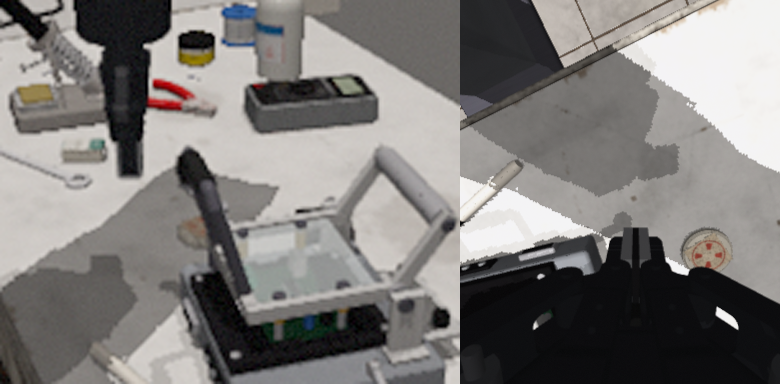

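The scene picture shows the shut fingers at about (128,165), in front of the knob and clear of the handle. Next I push along the knob's chord.

carry_out --moves '[[[1, 0.012, -0.005, 0, 0, 0, 0], [1, 0.02, -0.009, 0, 0, 0, 0], [1, 0.026, -0.012, 0, 0, 0, 0], [1, 0.032, -0.0145, 0, 0, 0, 0], [1, 0.038, -0.017, 0, 0, 0, 0], [1, 0.044, -0.02, 0, 0, 0, 0], [1, 0.05, -0.0225, 0, 0, 0, 0], [1, 0.056, -0.025, 0, 0, 0, 0], [1, 0.062, -0.028, 0, 0, 0, 0], [1, 0.068, -0.031, 0, 0, 0, 0], [1, 0.074, -0.034, 0, 0, 0, 0], [1, 0.08, -0.036, 0, 0, 0, 0], [1, 0.086, -0.039, 0, 0, 0, 0], [1, 0.092, -0.042, 0, 0, 0, 0], [1, 0.097, -0.044, 0, 0, 0, 0], [1, 0.097, -0.044, 0, 0, 0, 0]]]'

```text
time_s: 4.3
position: [0.5002, 0.2736, 0.2749]
ee_rot: [0.0, 0.211, 0.977, 0.0]
force: [0.4, 0.4, -0.2]
width: -0.0002
grip_force: 0.0
```

```bash
python3 - <<'E'
from h import *
s=bot.observe();print(s['time_s'],s['position'],s['force'])
a=bot.read_camera('scene')[150:300,170:350];b=bot.read_camera('top')[110:280,190:370]
cv2.imwrite('pics/a2.png',np.hstack([cv2.resize(a,(400,333),interpolation=2),cv2.resize(b,(353,333),interpolation=2)]))
E
```

```text
4.3 [0.50023965 0.27362342 0.27493674] [ 0.40974038  0.38301236 -0.21465573]
```

View pics/a2.png

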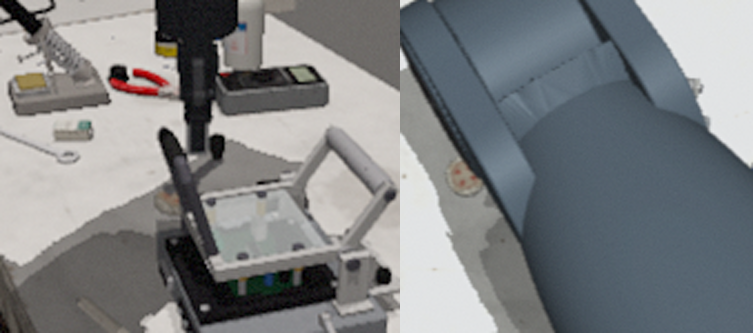

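carry_out --moves '[[[1, -0.03, 0.013, 0, 0, 0, 0], [1, -0.06, 0.027, 0, 0, 0, 0], [1, -0.093, 0.045, 0, 0, 0, 0], [1, -0.13, 0.07, 0.03, 0, 0, 0], [1, -0.17, 0.09, 0.07, 0, 0, 0], [1, -0.22, 0.09, 0.12, 0, 0, 0], [1, -0.27, 0.09, 0.15, 0, 0, 0], [1, -0.27, 0.09, 0.15, 0, 0, 0], [1, -0.27, 0.09, 0.15, 0, 0, 0], [1, -0.27, 0.09, 0.15, 0, 0, 0], [1, -0.27, 0.09, 0.15, 0, 0, 0]]]'

```text
time_s: 5.5
position: [0.2979, 0.3412, 0.3866]
ee_rot: [-0.0, 0.212, 0.977, -0.001]
force: [-0.0, 0.6, -0.9]
width: -0.0001
grip_force: 0.0
```

```bash
python3 - <<'E'
from h import *
from scipy.spatial.transform import Rotation as R
s=bot.observe();print(s['time_s'],s['position'],s['force'])
a=bot.read_camera('scene')[150:300,170:350];b=bot.read_camera('top')[110:280,190:370]
cv2.imwrite('pics/a3.png',np.hstack([cv2.resize(a,(400,333),interpolation=2),cv2.resize(b,(353,333),interpolation=2)]))
p=np.load('p.npy')
for n in('scene','top'): print(n,[(np.round(r['rect'],1).tolist(),round(r['score'],2)) for r in bot.find_in('latch_knob',n)[:2]])
a0=np.arctan2(.047,-.017)
for l in(0,.8,1.,1.2,1.4):
    k=jig(p,(-.047+.05*np.cos(a0-l),.078+.05*np.sin(a0-l),.109)); print(l,proj('scene',k),proj('top',k))
w=s['ee_rot'];R0=R.from_quat([w[1],w[2],w[3],w[0]]);Rz=R.from_euler('z',p[2])
th=np.radians(45);zt=np.array([np.cos(th),0,-np.sin(th)]);yt=np.array([0,1,0]);xt=np.cross(yt,zt)
Rt=Rz*R.from_matrix(np.c_[xt,yt,zt])
print('rot',(Rt*R0.inv()).as_rotvec()/np.radians(60))
z=Rt.apply([0,0,1]);n=Rz.apply([.707,0,.707])
def bar(g):
    a=np.arctan2(.088,-.130)-g;return jig(p,(.048+.157*np.cos(a),0,.086+.157*np.sin(a)))
tcp=lambda g,off,beyond=.025:bar(g)-n*off+z*(beyond-bot.tcp_to_tips)
print('stand',tcp(0,.03,-.07),'in',tcp(0,.03))
for g in np.arange(0,1.01,.1):print(round(g,2),np.round((tcp(g,.0185)-tcp(0,.03))/.75,3),np.round(tcp(g,.0185),3))
print('shift to stand',(tcp(0,.03,-.07)-s['position'])/.75,'in',(tcp(0,.03)-tcp(0,.03,-.07))/.75)
E
```

```text
5.5 [0.29786785 0.34119018 0.38655474] [-0.01447436  0.60902113 -0.92187794]
scene [([242.9, 208.9, 272.6, 238.9], 0.48)]
top [([251.1, 182.8, 275.7, 223.0], 0.74)]
0 (np.float64(239.50398210359054), np.float64(216.45238966812337)) (np.float64(246.8059816732062), np.float64(213.38210408493407))
0.8 (np.float64(257.29017573747154), np.float64(214.4735474464862)) (np.float64(250.45407553497185), np.float64(195.56238290970975))
1.0 (np.float64(261.77661486849365), np.float64(215.05547570257974)) (np.float64(253.4675498553198), np.float64(192.02048360537492))
1.2 (np.float64(265.9711261804231), np.float64(216.05418129587278)) (np.float64(257.12533076891594), np.float64(189.14617440170895))
1.4 (np.float64(269.72500968522843), np.float64(217.4415246751012)) (np.float64(261.2827187892507), np.float64(187.0495356546906))
rot [-0.21884178 -0.71982926  0.23559992]
stand [0.23506846 0.20105475 0.32490872] in [0.30130904 0.18988848 0.25773357]
0.0 [ 0.011 -0.002  0.011] [0.309 0.189 0.266]
0.1 [ 0.023 -0.004  0.028] [0.319 0.187 0.278]
0.2 [ 0.037 -0.006  0.043] [0.329 0.185 0.29 ]
0.3 [ 0.053 -0.009  0.057] [0.341 0.183 0.3  ]
0.4 [ 0.069 -0.012  0.069] [0.353 0.181 0.31 ]
0.5 [ 0.087 -0.015  0.08 ] [0.367 0.179 0.317]
0.6 [ 0.106 -0.018  0.088] [0.381 0.177 0.324]
0.7 [ 0.125 -0.021  0.095] [0.395 0.174 0.329]
0.8 [ 0.146 -0.025  0.1  ] [0.41  0.171 0.332]
0.9 [ 0.166 -0.028  0.102] [0.426 0.169 0.334]
1.0 [ 0.187 -0.031  0.103] [0.441 0.166 0.335]
shift to stand [-0.08373252 -0.18684724 -0.0821947 ] in [ 0.08832077 -0.01488836 -0.08956686]
```

View pics/a3.png

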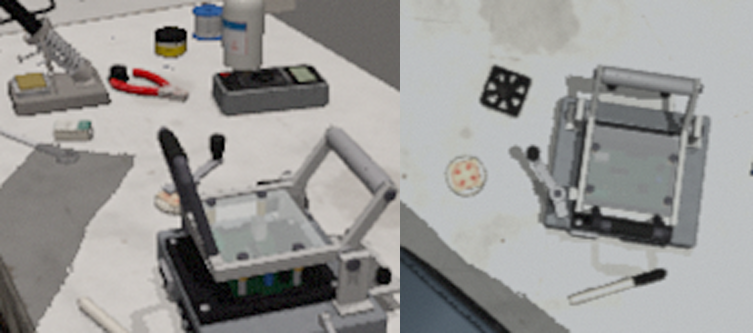

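The top crop shows the knob at (533,153), so the latch is at about 1.2 rad. Board, reel, fan and marker haven't moved. Next I tilt the tool and go to the stand-off in front of the handle.

carry_out --moves '[[[1, -0.03, -0.06, 0, -0.036, -0.12, 0.039], [1, -0.06, -0.12, -0.02, -0.073, -0.24, 0.078], [1, -0.084, -0.187, -0.04, -0.109, -0.36, 0.118], [1, -0.084, -0.187, -0.082, -0.146, -0.48, 0.157], [1, -0.084, -0.187, -0.082, -0.182, -0.6, 0.196], [1, -0.084, -0.187, -0.082, -0.219, -0.72, 0.236], [1, -0.084, -0.187, -0.082, -0.219, -0.72, 0.236], [1, -0.084, -0.187, -0.082, -0.219, -0.72, 0.236], [1, -0.084, -0.187, -0.082, -0.219, -0.72, 0.236], [1, -0.084, -0.187, -0.082, -0.219, -0.72, 0.236], [1, -0.084, -0.187, -0.082, -0.219, -0.72, 0.236], [1, -0.084, -0.187, -0.082, -0.219, -0.72, 0.236]]]'

```text
time_s: 6.9
position: [0.2345, 0.2011, 0.326]
ee_rot: [0.381, 0.076, 0.921, -0.032]
force: [0.0, -0.4, 0.5]
width: 0.0001
grip_force: 0.0
```

```bash
python3 - <<'E'
from h import *
from scipy.spatial.transform import Rotation as R
s=bot.observe();w=s['ee_rot'];M=R.from_quat([w[1],w[2],w[3],w[0]]).as_matrix()
print(s['time_s'],s['position'],s['q'],'\n',M.round(3),s['force'])
print((np.array([.2351,.2011,.3249])-s['position'])/.75)
E
```

```text
6.9 [0.23445423 0.20114255 0.32600108] [ 1.01477657 -0.34709341 -0.88222948  0.6720309  -0.71260785  1.0438228 ] 
 [[-0.697  0.165  0.697]
 [ 0.117  0.986 -0.117]
 [-0.707  0.    -0.707]] [ 0.00583987 -0.35984133  0.53573482]
[ 8.61024466e-04 -5.67286008e-05 -1.46810845e-03]
```

Now at the stand-off. I slide in under the bar along the finger axis and look.

carry_out --moves '[[[1, 0.015, -0.0025, -0.015, 0, 0, 0], [1, 0.03, -0.005, -0.03, 0, 0, 0], [1, 0.045, -0.0075, -0.045, 0, 0, 0], [1, 0.06, -0.01, -0.06, 0, 0, 0], [1, 0.075, -0.0125, -0.075, 0, 0, 0], [1, 0.088, -0.015, -0.09, 0, 0, 0], [1, 0.088, -0.015, -0.09, 0, 0, 0], [1, 0.088, -0.015, -0.09, 0, 0, 0]]]'

```text
time_s: 7.7
position: [0.3001, 0.1897, 0.2584]
ee_rot: [0.381, 0.076, 0.921, -0.032]
force: [1.2, -0.7, 0.9]
width: -0.0001
grip_force: 0.0
```

```bash
python3 - <<'E'
from h import *
s=bot.observe();print(s['time_s'],s['position'],s['force'])
a=bot.read_camera('scene')[170:320,160:340]
cv2.imwrite('pics/a4.png',cv2.resize(a,None,fx=4,fy=4,interpolation=2))
E
```

```text
7.7 [0.30011143 0.18965306 0.25844922] [ 1.19509789 -0.68992823  0.9212756 ]
```

View pics/a4.png

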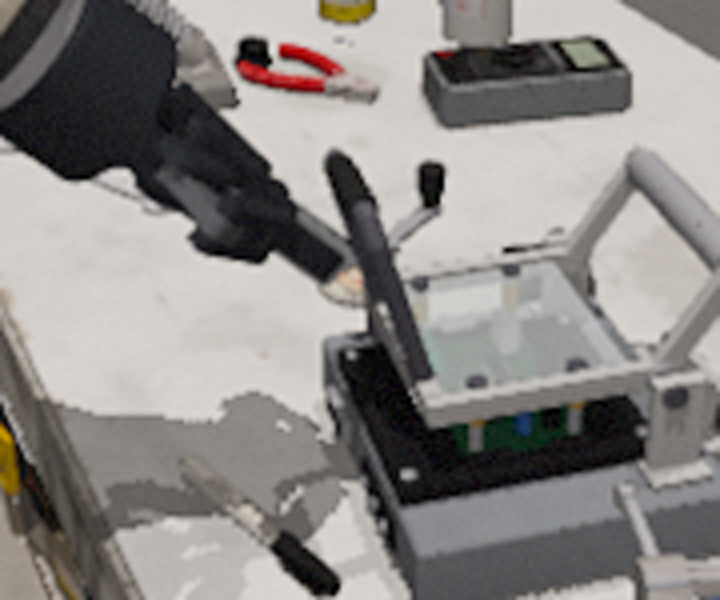

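The shut fingertips are at (345,270), just under the handle bar at about (345,180). Next I push up and back along the bar's arc.

carry_out --moves '[[[1, 0.006, -0.001, 0.006, 0, 0, 0], [1, 0.011, -0.002, 0.011, 0, 0, 0], [1, 0.017, -0.003, 0.02, 0, 0, 0], [1, 0.023, -0.004, 0.028, 0, 0, 0], [1, 0.03, -0.005, 0.036, 0, 0, 0], [1, 0.037, -0.006, 0.043, 0, 0, 0], [1, 0.045, -0.0075, 0.05, 0, 0, 0], [1, 0.053, -0.009, 0.057, 0, 0, 0], [1, 0.061, -0.01, 0.063, 0, 0, 0], [1, 0.069, -0.012, 0.069, 0, 0, 0], [1, 0.069, -0.012, 0.069, 0, 0, 0]]]'

```text
time_s: 8.85
position: [0.3528, 0.1808, 0.3109]
ee_rot: [0.382, 0.077, 0.92, -0.031]
force: [-0.9, 0.1, -0.4]
width: 0.0
grip_force: 0.2
```

```bash
python3 - <<'E'
from h import *
s=bot.observe();print(s['time_s'],s['position'],s['force'])
a=bot.read_camera('scene')[140:290,160:340]
cv2.imwrite('pics/a5.png',cv2.resize(a,None,fx=4,fy=4,interpolation=2))
E
```

```text
8.85 [0.35282852 0.18078992 0.31091025] [-0.87360792  0.10500893 -0.43624915]
```

View pics/a5.png

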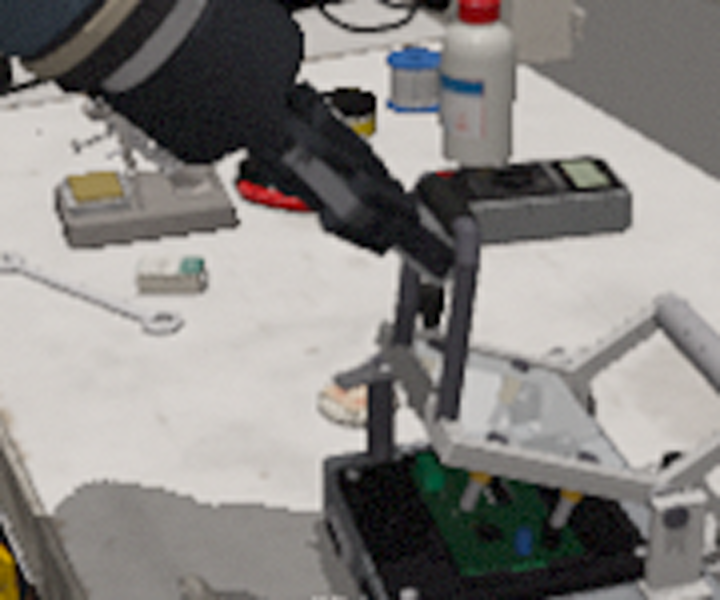

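The gate is up about 0.4 rad, and the fingers bear on the sleeve at (435,255) from below and in front. I continue past balance, then back off.

carry_out --moves '[[[1, 0.009, -0.0015, 0.006, 0, 0, 0], [1, 0.018, -0.003, 0.011, 0, 0, 0], [1, 0.027, -0.0045, 0.015, 0, 0, 0], [1, 0.037, -0.006, 0.019, 0, 0, 0], [1, 0.046, -0.0075, 0.023, 0, 0, 0], [1, 0.056, -0.009, 0.026, 0, 0, 0], [1, 0.066, -0.011, 0.029, 0, 0, 0], [1, 0.077, -0.013, 0.031, 0, 0, 0], [1, 0.087, -0.0145, 0.032, 0, 0, 0], [1, 0.097, -0.016, 0.033, 0, 0, 0], [1, 0.107, -0.018, 0.033, 0, 0, 0], [1, 0.118, -0.019, 0.034, 0, 0, 0], [1, 0.118, -0.019, 0.034, 0, 0, 0], [1, 0.1, -0.016, 0.034, 0, 0, 0], [1, 0.06, -0.01, 0.05, 0, 0, 0], [1, 0.0, 0.0, 0.06, 0, 0, 0], [1, -0.06, 0.01, 0.06, 0, 0, 0], [1, -0.1, 0.02, 0.06, 0, 0, 0], [1, -0.1, 0.02, 0.06, 0, 0, 0], [1, -0.1, 0.02, 0.06, 0, 0, 0]]]'

```text
time_s: 10.9
position: [0.2762, 0.1961, 0.3554]
ee_rot: [0.382, 0.075, 0.921, -0.031]
force: [0.1, -0.2, -0.2]
width: -0.0001
grip_force: 0.0
```

carry_out --moves '[[[1, 0, 0, 0, 0, 0, 0], [1, 0, 0, 0, 0, 0, 0], [1, 0, 0, 0, 0, 0, 0], [1, 0, 0, 0, 0, 0, 0], [1, 0, 0, 0, 0, 0, 0], [1, 0, 0, 0, 0, 0, 0], [1, 0, 0, 0, 0, 0, 0], [1, 0, 0, 0, 0, 0, 0], [1, 0, 0, 0, 0, 0, 0], [1, 0, 0, 0, 0, 0, 0], [1, 0, 0, 0, 0, 0, 0], [1, 0, 0, 0, 0, 0, 0], [1, 0, 0, 0, 0, 0, 0], [1, 0, 0, 0, 0, 0, 0], [1, 0, 0, 0, 0, 0, 0], [1, 0, 0, 0, 0, 0, 0], [1, 0, 0, 0, 0, 0, 0], [1, 0, 0, 0, 0, 0, 0], [1, 0, 0, 0, 0, 0, 0], [1, 0, 0, 0, 0, 0, 0]]]'

```text
time_s: 12.9
position: [0.277, 0.1959, 0.3552]
ee_rot: [0.382, 0.076, 0.921, -0.032]
force: [-1.4, 0.3, 0.5]
width: -0.0001
grip_force: 0.0
```

```bash
python3 - <<'E'
from h import *
s=bot.observe();print(s['time_s'],s['position'],s['force'])
a=bot.read_camera('scene')[120:300,170:350];b=bot.read_camera('top')[110:280,190:370]
cv2.imwrite('pics/a6.png',np.hstack([cv2.resize(a,(400,400),interpolation=2),cv2.resize(b,(400,400),interpolation=2)]))
E
```

```text
12.9 [0.27701815 0.19585371 0.35520765] [-1.37952502  0.28363649  0.50589865]
```

View pics/a6.png

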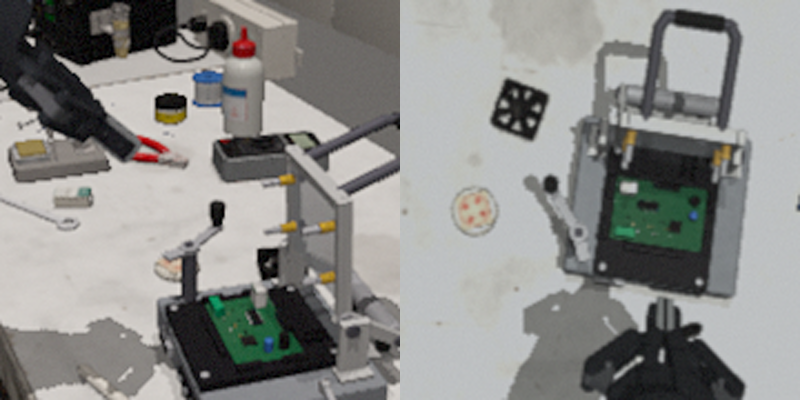

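The gate stands upright at its stop, with its handle at (695,20) behind the jig. The latch is open (knob at (550,185)), the board is in its nest, reel and fan are unmoved, and the robot is clear.

```bash
python3 -c "
from station import bot
print(bot.sign_off())"
```

```text
the job is handed in; nothing more can be done
None
```

I handed the job in at about 13 s: the latch is open at about 1.2 rad, the gate stands upright at its stop, the board lies in its nest, and the reel, fan and marker look undisturbed; the hand-in returned no verdict.

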